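# Set the red canister down from its stand

### The arm

A 6-joint arm with a two-finger parallel gripper is mounted at the origin on a cart in front of the work surface, level with it; the furniture and walls round the work are solid. World frame = base frame: x ahead of the robot, y to its left, z up, the work surface at z = 0. Lengths are in mm, angles in rad, forces in N, time in s.
With the tool pointing down it reaches from about 200 to 875 mm from the base axis. Payload 3.4 kg.
Tool frame: the origin (TCP) lies at the very end of the fingers, on their centre line; the grasp point (between the pads) lies 19 mm behind it; x points along the fingers, y is the direction in which the jaws open and shut, and the axes are right-handed (so a half turn about x gives the same grasp; the last joint's range is limited). The gripper opens to 94 mm and grips with 3 to 60 N. Pads are 16 mm wide; open, the fingers measure 119 mm over their backs; the gripper's body (75 mm by 177 mm) begins 78 mm behind the grasp point.
Start: joints at [1.158, 0.276, 1.505, -0, 1.361, -0.121], TCP at [165.431, 550.725, 205.493] pointing down, gripper open.
Joint ranges: [-2.89, 2.89], [-0.75, 2.08], [0.22, 2.7], [-1.18, 4.32], [0.11, 2.71], [-2.7, 2.7]. Speed limits (rad/s): [2.57, 2.57, 3.14, 3.14, 3.14, 3.14].

### API

Orientations are given as a unit quaternion [x, y, z, w].
In Python, from plant import sensors, eyes, arm gives the robot as it stands.
- The arm moves only by the tool drive_tool, never from a script. Its arguments are lists of equal length, an entry for each row: "fingers": the opening, from 0 (shut) to 1 (fully open); "delta_pos": the shift along the tool's x, y, z in m, a list of three; "rotation": the turn, a rotation vector about the tool's x, y, z in rad, a list of three. A call has exactly 5 rows; each row is the pose to reach, as a shift and turn from the pose commanded when the call began, along the tool's axes at that moment; what a row does not reach only later rows make up. A row lasts 1/10 s, in which the tool goes at most 50 mm and 8.59 degrees, less where a joint would pass 70% of its speed; a pose out of reach is approached as far as the arm can. A call with a gripper value outside its range is refused whole. The fingers move at their own pace and stop on an object; "force" is the grip in N (left out, the last holds). Time passes only in rows, so rows that repeat a pose let the fingers close, or fill a call up. It gives the time, the measured TCP pose, the force and the opening at its end, in the units of the state.
- sensors.read_state(): the state, without advancing time (a new reading comes with each control period).
- eyes.camera(name): name is "scene" or "top" or "wrist"; returns the picture (420x560x3 uint8, red, green, blue); there is no depth.
- eyes.calibration(name): a dict with "K" (3x3 intrinsics, pixels), "rvec" (rotation vector, rad) and "tvec" (3), from world to camera coordinates, as OpenCV has them. Camera axes: x right, y down, z forward; pixel columns grow to the right and rows downward; lengths in mm; the calibration is good to about 2 mm. A picture is of the moment at which its call begins: read the wrist's pose just before it. calibration takes no time and is no camera call; for the wrist camera it gives the pose at the moment of the call.
- arm.job_done(): hands the job in, once; it reports no verdict.
The state is a dict: "t": time; "qpos": joint angles; "qvel": joint speeds; "tau": joint torques, N m; "eef_pos": TCP position; "tool_rot": TCP orientation; "contact_force": force on the tool from outside, world axes, zero at the start; "moment": the same for the moment, N m; "gripper_width": finger opening in mm.
Only numpy, scipy, OpenCV 4.12 (cv2) and the standard library are available. Lean on these libraries where they do the work, as an engineer would, in place of code of your own. Each camera call takes 0.05 s, during which the arm holds its last target.

### The job

Lift the red canister off its stand and set it down gently, upright, wholly on the round black mat with the yellow edge. Keep it upright on the way, and leave the blue canister where it is on its own stand.

Things in the scene. Friction and masses are not known exactly. Their poses are not given: they have to be found in the camera images.
- red_canister: Red closed canister, 0.25 to 0.5 kg, 80 mm across; lid top 88 mm above its base. Over the lid a rigid handle: a black bar along the canister's y, 14 mm wide (x), 12 mm tall, centre 130 mm above the base on the axis, 36 mm gap below it, 62 mm long between its two uprights. Origin: centre of the underside, z up. Starts upright on red_stand; its y axis within 55 degrees of world y.
- red_stand: Fixed dark steel stand under the red canister: round plate on three legs, 100 mm across; seat 60 mm above the worktop, with a lip rising 6 mm above the seat and 3 mm of play round the canister, so lift straight up first. Origin: centre of its foot on the worktop, z up. The blue canister's stand looks the same.
- blue_canister: Blue canister of the same shape and size (80 mm across, handle top 136 mm above its base; origin: centre of the underside, z up), on its own identical stand, its axis at least 0.13 m from the red one's. To be left alone.
- mat: Round black rubber mat with a yellow edge, 140 mm in diameter, 5 mm thick, fixed flat on the worktop nearer the robot than the stands. Origin: centre of its underside; its upper surface is 5 mm above that; z up. Nothing lies on it.

How it is judged (in metres and radians):
On the way, in this order (a step that is already met when the one before it is completed fails the run):
1. the red canister is lifted clear of its stand, at least 15 mm above the seat (z of red_canister in the frame of red_stand above 0.075 m), for 0.1 s.
2. the red canister stands on the mat (horizontal distance between red_canister and mat below 0.03 m and z of red_canister in the frame of mat below 0.009 m), for 0.2 s.
At the end, for the whole second after the job is handed in: The red canister stands at rest, upright within about 6 degrees, with its base wholly on the mat (its axis within 30 mm of the mat's centre); the blue canister is still upright on its stand, within 15 mm of where it was (all of step 2 and z of red_canister in the frame of mat above 0.001 m and angle between each of red_canister, blue_canister's own z axis and vertical below 0.1 rad and linear speed of red_canister below 0.03 m/s and distance of blue_canister from where it was at the start of the episode below 0.015 m); the robot touches nothing.
It fails at once if the red canister is tipped more than 35 degrees (angle between red_canister's own z axis and vertical above 0.61 rad).
It fails at once if the red canister is dropped: it reaches the worktop or mat (base within 10 mm of the worktop) faster than 0.4 m/s (height (world z) of red_canister below 0.01 m and linear speed of red_canister above 0.4 m/s).
It fails at once if the blue canister is lifted, knocked over or pushed more than 20 mm (distance of blue_canister from where it was at the start of the episode above 0.02 m or angle between blue_canister's own z axis and vertical above 0.3 rad).
It also fails if it takes over 38 s, if anything falls off the work surface, if the arm or the gripper's body presses on something with over 40 N, if the wrist force passes 120 N, or if a joint passes its speed limit or range.

## Working session

There is one attempt and no reset: what is moved stays moved. The work goes in short steps, Python scripts to look and compute and a tool call to move; the robot and the scene stay as the last step left them, time stands still between calls to the robot, and variables do not carry over. Pictures are saved under pics/ and viewed, and the job is handed in when it is done.

Besides the shell and the picture viewer there is one more tool, called after "Request:" as name(argument=value, ...) on one line, values as JSON. drive_tool: Moves the arm, as the interface text tells. Its arguments: {"type":"object","properties":{"fingers":{"type":"array","items":{"type":"number"}},"delta_pos":{"type":"array","items":{"type":"array","items":{"type":"number"}}},"rotation":{"type":"array","items":{"type":"array","items":{"type":"number"}}},"force":{"type":"number"}},"required":["fingers","delta_pos","rotation"]}

```bash
mkdir -p pics; ls
python3 - <<'E'
from plant import sensors, eyes, arm
import cv2
print(sensors.read_state())
for n in("scene","top","wrist"):
    c=eyes.calibration(n);print(n,c)
    im=eyes.camera(n);cv2.imwrite(f"pics/{n}0.png",im[:,:,::-1])
E
```

```text
pics
{'t': 0.0, 'qpos': array([ 1.15799552e+00,  2.76636605e-01,  1.50608752e+00, -2.67391391e-05,
        1.36070671e+00, -1.20999440e-01]), 'qvel': array([-0.00052901, -0.00278875, -0.0015638 ,  0.00105144,  0.00077297,
       -0.0002851 ]), 'tau': array([ 7.35541144e-04, -4.04586339e+01, -2.37223881e+01,  7.01965042e-02,
        3.46144906e-02, -1.41144974e-04]), 'eef_pos': array([165.20623049, 550.17895497, 204.59920168]), 'tool_rot': array([ 0.10217041,  0.69975651, -0.10342905,  0.69943153]), 'contact_force': array([-0.08766263, -0.09584979,  0.13316484]), 'moment': array([-0.02509082, -0.03061572,  0.02597184]), 'gripper_width': 94.49986552295749}
scene {'K': array([[457.11787902,   0.        , 282.37540555],
       [  0.        , 457.11787902, 215.76593268],
       [  0.        ,   0.        ,   1.        ]]), 'rvec': array([ 2.40145542,  1.06198786, -0.28935394]), 'tvec': array([-323.23332814, -338.51426021, 1144.65444053])}
top {'K': array([[504.38544391,   0.        , 286.83275218],
       [  0.        , 504.38544391, 205.62039792],
       [  0.        ,   0.        ,   1.        ]]), 'rvec': array([ 2.15743079, -2.19674435,  0.0766162 ]), 'tvec': array([-46.78564305, 558.26395816, 891.36828213])}
wrist {'K': array([[293.46273524,   0.        , 275.84175297],
       [  0.        , 293.46273524, 209.55329726],
       [  0.        ,   0.        ,   1.        ]]), 'rvec': array([-2.343624  , -1.74412142, -0.22836303]), 'tvec': array([-573.02520518,  -27.44304082,  392.25596928])}
```

View pics/scene0.png

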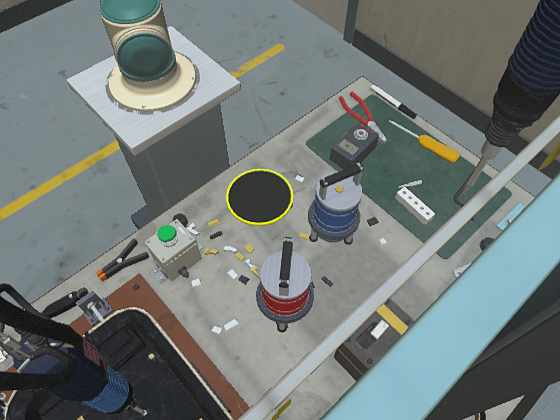

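View pics/top0.png

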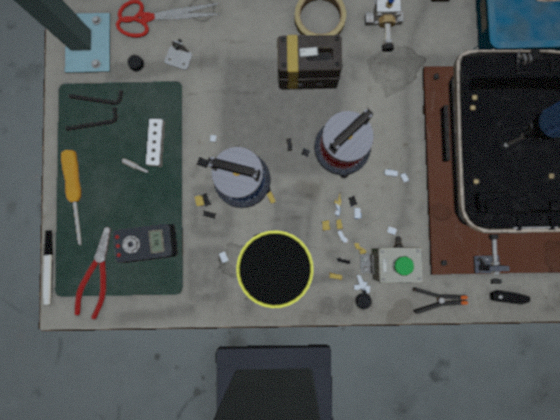

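View pics/wrist0.png

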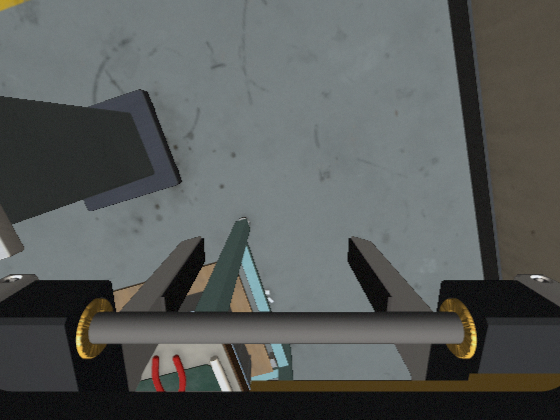

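The scene view shows the red canister near (287,280), its bar running from (288,240) to (284,285), blue near (337,205) and the mat at (260,196). In the top view red is near (347,138), blue near (238,172) and the mat at (275,268). I'll zoom in to get exact points.

Run:
```python
import cv2,numpy as np
a=cv2.imread('pics/scene0.png');b=cv2.imread('pics/top0.png')
A=cv2.resize(a[225:325,240:330],None,fx=6,fy=6,interpolation=cv2.INTER_CUBIC)[:600]
B=cv2.resize(b[95:185,300:390],None,fx=6,fy=6,interpolation=cv2.INTER_CUBIC)
cv2.imwrite('pics/zs.png',A);cv2.imwrite('pics/zt.png',B)
from plant import eyes
def cal(n):
    c=eyes.calibration(n);return c['K'],cv2.Rodrigues(c['rvec'])[0],c['tvec']
for n in('scene','top'):
    K,R,t=cal(n);print(n,'cam centre',-R.T@t)
    im=a if n=='scene' else b
    h=cv2.cvtColor(im,cv2.COLOR_BGR2HSV);m=cv2.inRange(h,(25,150,120),(35,255,255))
    if n=='scene': m[:160]=0;m[230:]=0;m[:,:220]=0;m[:,300:]=0
    else: m[:225]=0;m[310:]=0;m[:,:230]=0;m[:,317:]=0
    p=cv2.findNonZero(m).reshape(-1,2).astype(float)
    u=np.c_[p,np.ones(len(p))]@np.linalg.inv(K).T@R; C=-R.T@t
    P=C+u*((5-C[2])/u[:,2])[:,None]
    (c,r)=cv2.minEnclosingCircle(P[:,:2].astype(np.float32));print('mat',c,r,cv2.fitEllipse(P[:,:2].astype(np.float32)))
    print(cv2.fitEllipse(cv2.convexHull(p.astype(np.float32))))
```

```text
scene cam centre [ 866.9560101  -359.74239839  805.1572271 ]
mat (442.20684814453125, -32.43033981323242) 71.40731048583984 ((442.17059326171875, -31.962392807006836), (136.0076904296875, 136.76390075683594), 49.06517028808594)
((259.16156005859375, 196.7605438232422), (56.471351623535156, 66.65447235107422), 86.6636962890625)
top cam centre [485.4115136  -63.89294063 932.02913708]
mat (410.9117431640625, -8.753950119018555) 50.96500778198242 ((426.6663513183594, -20.817977905273438), (90.72527313232422, 113.64790344238281), 147.85067749023438)
((270.3796081542969, 275.23138427734375), (58.189334869384766, 64.6739273071289), 121.80374908447266)
```

View pics/zs.png

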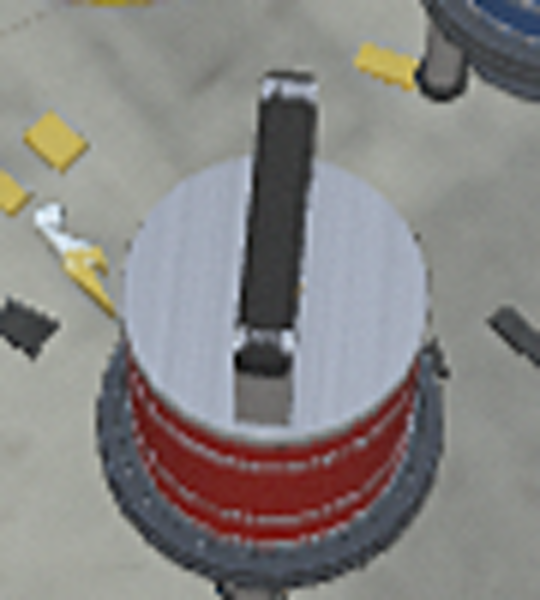

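View pics/zt.png

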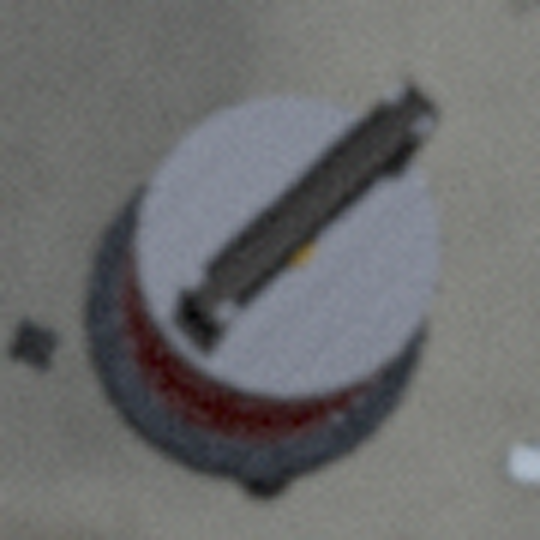

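```bash
cat > h.py <<'E'
import cv2,numpy as np
from plant import eyes
def cal(n):
    c=eyes.calibration(n);return c['K'],cv2.Rodrigues(c['rvec'])[0],c['tvec']
def tri(obs):
    A=[];b=[]
    for n,p in obs:
        K,R,t=cal(n);d=R.T@np.linalg.inv(K)@np.array([*p,1.]);d/=np.linalg.norm(d);C=-R.T@t
        M=np.eye(3)-d@np.eye(3)*0-np.outer(d,d) if 0 else np.eye(3)-np.outer(d,d);A.append(M);b.append(M@C)
    X=np.linalg.lstsq(np.vstack(A),np.hstack(b),rcond=None)[0]
    res=[float(np.linalg.norm(a@X-bb)) for a,bb in zip(A,b)]
    return X,res
def proj(n,X):
    K,R,t=cal(n);return cv2.projectPoints(np.atleast_2d(np.float64(X)),cv2.Rodrigues(R)[0],np.float64(t),K,None)[0].reshape(-1,2)
def canister(c,z0,yaw,n,im,col):
    a=np.linspace(0,2*np.pi,60);ux=np.array([np.cos(yaw),np.sin(yaw),0]);uy=np.array([-np.sin(yaw),np.cos(yaw),0])
    o=np.array([c[0],c[1],z0])
    for h in(0,88):
        pts=proj(n,o+np.array([0,0,h])+40*np.c_[np.cos(a),np.sin(a),0*a]);cv2.polylines(im,[np.int32(pts*16)],True,col,1,cv2.LINE_AA,4)
    q=[o+[0,0,136]+sx*7*ux+sy*31*uy for sx,sy in((1,1),(1,-1),(-1,-1),(-1,1))]
    cv2.polylines(im,[np.int32(proj(n,q)*16)],True,col,1,cv2.LINE_AA,4)
E
python3 - <<'E'
from h import *
f=lambda p,o:(p[0]/6+o[0]-.42,p[1]/6+o[1]-.42)
s=lambda *p:('scene',f(p,(240,225)));t=lambda *p:('top',f(p,(300,95)))
Q=[]
for nm,o in {'far A':[s(288,100),t(226,283)],'B':[s(268,328),t(398,112)],'lid':[s(278,298),t(288,247)]}.items():
    X,r=tri(o);print(nm,X.round(1),np.round(r,1));Q.append(X)
d=Q[1]-Q[0];print('len',np.linalg.norm(d),'mid',(Q[0]+Q[1])/2,'dir',np.degrees(np.arctan2(d[1],d[0])))
# mat in top via dark-blob+yellow, scene centre
b=cv2.imread('pics/top0.png');h=cv2.cvtColor(b,cv2.COLOR_BGR2HSV);m=cv2.inRange(h,(22,90,60),(38,255,255))
m[:225]=0;m[312:]=0;m[:,:230]=0;m[:,317:]=0
hull=cv2.convexHull(cv2.findNonZero(m));print(cv2.minEnclosingCircle(hull))
(c,_)=cv2.minEnclosingCircle(hull)
print('mat',tri([('top',c),('scene',(259.4,196.5))]))
E
```

```text
far A [ 636.2 -134.   199.3] [0.1 0.1]
B [ 678.  -178.1  197.6] [0.6 0.6]
lid [ 656.7 -155.6  145.3] [0.2 0.2]
len 60.84670522745899 mid [ 657.08958863 -156.06010352  198.46618001] dir -46.56088137014734
((274.2203369140625, 268.7538757324219), 38.91239929199219)
mat (array([443.11164117, -31.83314649,   2.2652368 ]), [0.3475161230168478, 0.3475161230174301])
```

Run:
```python
from h import *
print('tcp scene',proj('scene',[[165,550,205],[0,0,0],[0,0,400]]),'top',proj('top',[[165,550,205],[165,550,400],[0,0,300]]))
def ray(n,p,z):
    K,R,t=cal(n);d=R.T@np.linalg.inv(K)@np.array([*p,1.]);C=-R.T@t;return (C+d*(z-C[2])/d[2]).round(0)
print('post plate',[ray('top',p,0) for p in((65,15),(110,15),(66,72),(110,70))])
print('post base',ray('top',(85,48),10))
print('scene tip',ray('scene',(460,202),0),'plate', ray('scene',(510,217),0))
X,r=tri([('scene',(459,204)),('top',(85,48))]);print(X,r)
for n in('scene','top'):
    im=cv2.imread(f'pics/{n}0.png');canister((657,-156),60,np.radians(43.4),n,im,(0,255,0))
    cv2.imwrite(f'pics/ov_{n}.png',cv2.resize(im[0:330,190:440],None,fx=2.4,fy=1.8))
    # blue
# blue handle centre rough, bar top z=196
print('blue',ray('top',(236,168),196),ray('scene',(340,176),196))
```

```text
tcp scene [[363.52408975 -56.6333569 ]
 [153.29213976  80.58022495]
 [ 99.58952789 -95.13569422]] top [[-143.94335907  483.3561248 ]
 [-309.94228303  574.08246903]
 [ 244.66099249  660.93307262]]
post plate [array([934., 362.,   0.]), array([932., 276.,   0.]), array([822., 359.,   0.]), array([824., 275.,   0.])]
post base [864. 319.  10.]
scene tip [735. 272.   0.] plate [827. 319.   0.]
[778.38164625 219.18702567 134.53757771] [51.043297234162594, 51.04329723416248]
blue [601.  16. 196.] [604.  14. 196.]
```

View pics/ov_top.png

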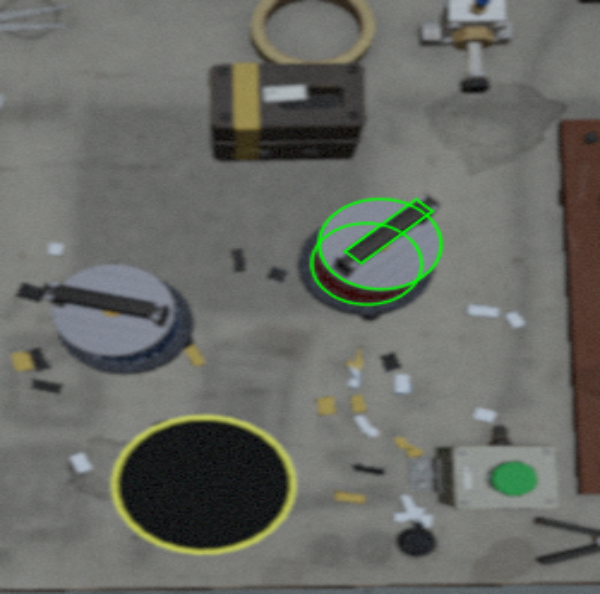

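View pics/ov_scene.png

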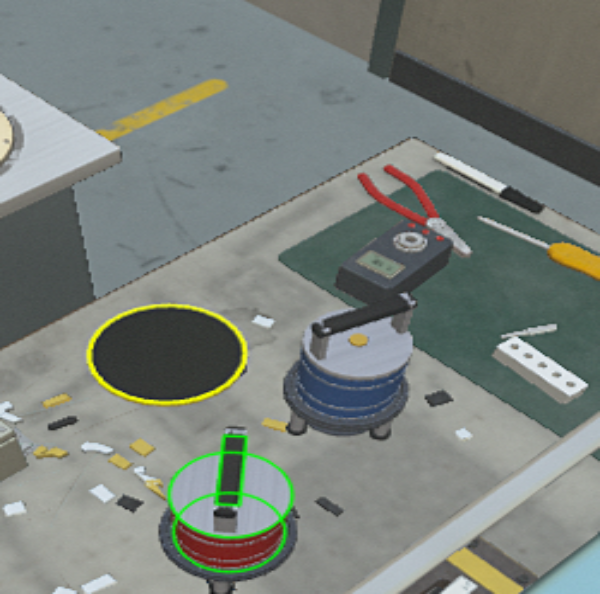

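```bash
cat >> h.py <<'E'
from scipy.spatial.transform import Rotation as Rn, Slerp
def down(yawy):  # tool x down, tool y at angle yawy(deg)
    a=np.radians(yawy);y=np.array([np.cos(a),np.sin(a),0]);x=np.array([0,0,-1.]);z=np.cross(x,y)
    return Rn.from_matrix(np.c_[x,y,z])
def rel(P0,R0,P1,R1):
    return R0.inv().apply(np.array(P1)-P0)/1000,(R0.inv()*R1).as_rotvec()
E
python3 - <<'E'
from h import *
from plant import sensors
s=sensors.read_state();R=Rn.from_quat(s['tool_rot']);M=R.as_matrix();print(M.round(3),np.degrees(np.arctan2(M[1,1],M[0,1])),s['eef_pos'],s['t'],s['qpos'])
E
```

```text
[[-0.001  0.288  0.958]
 [-0.001  0.958 -0.288]
 [-1.    -0.001 -0.   ]] 73.27804521622046 [165.24608701 550.29318071 204.84292345] 0.15 [ 1.15798002e+00  2.76398050e-01  1.50581728e+00  2.08305977e-05
  1.36073130e+00 -1.20967374e-01]
```

Request:
drive_tool(fingers=[1,1,1,1,1], delta_pos=[[-0.05,0,0],[-0.1,0,0],[-0.15,0,0],[-0.17,0,0],[-0.17,0,0]], rotation=[[0,0,0],[0,0,0],[0,0,0],[0,0,0],[0,0,0]])

```text
t: 0.65
eef_pos: [166.0, 552.0, 379.0]
tool_rot: [0.105, 0.699, -0.1, 0.7]
contact_force: [-0.1, 0.5, -0.9]
gripper_width: 93.6
```

Run:
```python
from h import *
P0=np.array([165.4,550.7,375.5]);R0=down(73.3)
for a,y,r in((50,66,575),(26,58,575),(2,50,575)):
    P1=np.array([r*np.cos(np.radians(a)),r*np.sin(np.radians(a)),375]);R1=down(y)
    print([x.round(3) for x in rel(P0,R0,P1,R1)],P1);P0,R0=P1,R1
```

```text
[array([ 0.   , -0.047,  0.227]), array([0.127, 0.   , 0.   ])] [369.60287557 440.47555479 375.        ]
[array([ 0.   , -0.112,  0.211]), array([0.14, 0.  , 0.  ])] [516.80657662 252.0634094  375.        ]
[array([ 0.   , -0.166,  0.172]), array([0.14, 0.  , 0.  ])] [574.64972554  20.0672106  375.        ]
```

Request:
drive_tool(fingers=[1,1,1,1,1], delta_pos=[[0,-0.005,0.045],[0,-0.015,0.09],[0,-0.025,0.135],[0,-0.035,0.18],[0,-0.047,0.225]], rotation=[[0.025,0,0],[0.05,0,0],[0.075,0,0],[0.1,0,0],[0.127,0,0]])

```text
t: 1.15
eef_pos: [368.2, 439.4, 372.7]
tool_rot: [0.146, 0.692, -0.148, 0.691]
contact_force: [0.2, 1.2, -0.4]
gripper_width: 93.8
```

Run:
```python
from plant import eyes,sensors
import cv2
cv2.imwrite('pics/w1.png',eyes.camera('wrist')[:,:,::-1]);cv2.imwrite('pics/s1.png',eyes.camera('scene')[:,:,::-1]);print(sensors.read_state()['eef_pos'])
```

```text
[371.59581714 437.37004452 372.06900199]
```

View pics/w1.png

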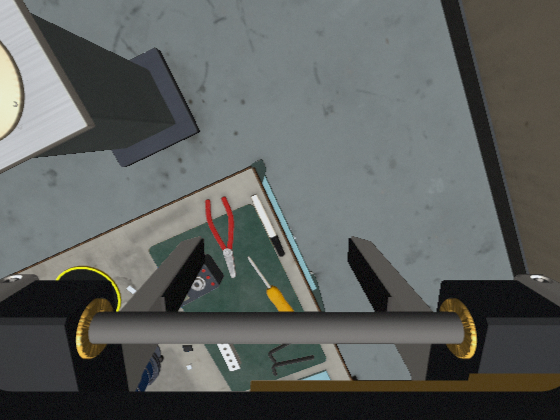

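View pics/s1.png

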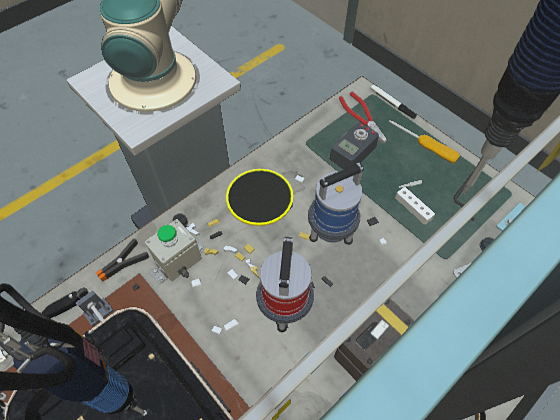

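Run:
```python
from h import *
def ray(n,p,z):
    K,R,t=cal(n);d=R.T@np.linalg.inv(K)@np.array([*p,1.]);C=-R.T@t;return (C+d*(z-C[2])/d[2])
for p in((460,202),(500,110),(500,30),(330,345),(480,212)):
    for z in(0,200,400,500,600,700):
        X=ray('scene',p,z);print(p,z,X.round(0)[:2],'top px',proj('top',X).round(0)[0])
```

```text
(460, 202) 0 [735. 272.] top px [111. 116.]
(460, 202) 200 [768. 115.] top px [168.  58.]
(460, 202) 400 [801. -42.] top px [266. -41.]
(460, 202) 500 [ 817. -120.] top px [ 347. -123.]
(460, 202) 600 [ 833. -199.] top px [ 473. -251.]
(460, 202) 700 [ 850. -277.] top px [ 695. -475.]
(500, 110) 0 [641. 561.] top px [-43. 168.]
(500, 110) 200 [697. 332.] top px [ 22. 107.]
(500, 110) 400 [753. 104.] top px [134.   3.]
(500, 110) 500 [781. -11.] top px [226. -83.]
(500, 110) 600 [ 809. -125.] top px [ 370. -217.]
(500, 110) 700 [ 837. -239.] top px [ 622. -452.]
(500, 30) 0 [470. 817.] top px [-184.  262.]
(500, 30) 200 [569. 525.] top px [-110.  196.]
(500, 30) 400 [667. 233.] top px [15. 82.]
(500, 30) 500 [717.  86.] top px [118. -11.]
(500, 30) 600 [766. -60.] top px [ 278. -156.]
(500, 30) 700 [ 815. -206.] top px [ 559. -411.]
(330, 345) 0 [ 762. -144.] top px [331.  97.]
(330, 345) 200 [ 788. -198.] top px [378.  40.]
(330, 345) 400 [ 814. -251.] top px [456. -57.]
(330, 345) 500 [ 827. -278.] top px [ 521. -138.]
(330, 345) 600 [ 840. -305.] top px [ 623. -263.]
(330, 345) 700 [ 853. -332.] top px [ 801. -485.]
(480, 212) 0 [778. 283.] top px [105.  94.]
(480, 212) 200 [800. 123.] top px [163.  37.]
(480, 212) 400 [822. -36.] top px [261. -60.]
(480, 212) 500 [ 833. -116.] top px [ 342. -140.]
(480, 212) 600 [ 844. -196.] top px [ 468. -265.]
(480, 212) 700 [ 855. -276.] top px [ 691. -485.]
```

Request:
drive_tool(fingers=[1,1,1,1,1], delta_pos=[[0,-0.015,0.04],[0,-0.035,0.085],[0,-0.06,0.13],[0,-0.085,0.17],[0,-0.11,0.21]], rotation=[[0.03,0,0],[0.06,0,0],[0.09,0,0],[0.12,0,0],[0.14,0,0]])

```text
t: 1.75
eef_pos: [514.3, 253.8, 373.2]
tool_rot: [0.194, 0.681, -0.196, 0.679]
contact_force: [0.2, 0.3, -0.2]
gripper_width: 93.8
```

Request:
drive_tool(fingers=[1,1,1,1,1], delta_pos=[[0,-0.03,0.035],[0,-0.065,0.07],[0,-0.1,0.105],[0,-0.135,0.14],[0,-0.165,0.17]], rotation=[[0.03,0,0],[0.06,0,0],[0.09,0,0],[0.12,0,0],[0.14,0,0]])

```text
t: 2.25
eef_pos: [570.5, 23.5, 373.2]
tool_rot: [0.242, 0.666, -0.243, 0.663]
contact_force: [0.6, -0.2, -0.5]
gripper_width: 93.9
```

Run:
```python
from h import *
from plant import eyes,sensors
import cv2
s=sensors.read_state();K,R,t=cal('wrist');print(s['eef_pos'],s['qpos'].round(3),'cam',-R.T@t,R.round(2))
cv2.imwrite('pics/w2.png',eyes.camera('wrist')[:,:,::-1]);cv2.imwrite('pics/s2.png',eyes.camera('scene')[:,:,::-1])
```

```text
[570.54576152  23.50033492 373.22384169] [-0.081  0.229  1.167  0.     1.749 -0.952] cam [513.04151524  70.73155027 553.7831062 ] [[ 0.64  0.77 -0.  ]
 [ 0.74 -0.62  0.26]
 [ 0.2  -0.17 -0.97]]
```

View pics/w2.png

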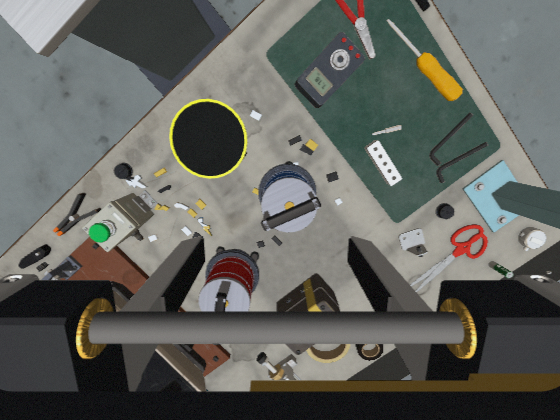

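View pics/s2.png

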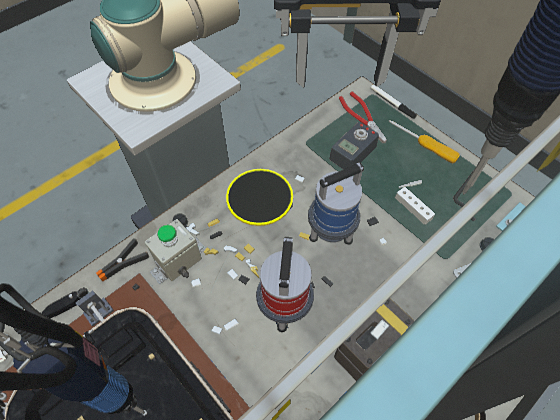

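```bash
cat > rel.py <<'E'
import sys
from h import *
from plant import sensors
s=sensors.read_state();a=[float(v) for v in sys.argv[1:5]]
P=s['eef_pos'];R=Rn.from_quat(s['tool_rot'])
y=R.as_matrix()[:,1];print('now',P.round(1),'yaw',np.degrees(np.arctan2(y[1],y[0])).round(1),'F',s['contact_force'].round(1),'w',s['gripper_width'].round(1),'t',s['t'])
d,r=rel(P,R,a[:3],down(a[3]));print('delta',d.round(4),'rot',r.round(3))
E
python3 rel.py 657 -156 300 43.4
```

```text
Traceback (most recent call last):
  File "rel.py", line 6, in <module>
    y=R.as_matrix()[:,1];print('now',P.round(1),'yaw',np.degrees(np.arctan2(y[1],y[0])).round(1),'F',s['contact_force'].round(1),'w',s['gripper_width'].round(1),'t',s['t'])
                                                                                                                                     ^^^^^^^^^^^^^^^^^^^^^^^^
AttributeError: 'float' object has no attribute 'round'
```

```bash
sed -i "s/s\['gripper_width'\].round(1)/round(s['gripper_width'],1)/" rel.py; python3 rel.py 657 -156 300 43.4
```

```text
now [571.4  20.7 372.6] yaw 49.6 F [-0.5  0.5 -1.1] w 94.0 t 2.35
delta [ 0.0725 -0.0788  0.1799] rot [ 0.108 -0.002  0.004]
```

Request:
drive_tool(fingers=[1,1,1,1,1], delta_pos=[[0.015,-0.02,0.045],[0.035,-0.04,0.09],[0.055,-0.06,0.135],[0.072,-0.079,0.18],[0.072,-0.079,0.18]], rotation=[[0.027,0,0],[0.054,0,0],[0.081,0,0],[0.108,0,0],[0.108,0,0]])

```text
t: 2.85
eef_pos: [658.3, -153.7, 297.4]
tool_rot: [0.278, 0.653, -0.279, 0.647]
contact_force: [-1.0, 0.5, 0.3]
gripper_width: 93.9
```

```bash
python3 rel.py 657 -156 240 43.4
python3 - <<'E'
from plant import eyes,sensors
import cv2
cv2.imwrite('pics/w3.png',eyes.camera('wrist')[:,:,::-1]);cv2.imwrite('pics/s3.png',eyes.camera('scene')[:,:,::-1])
E
python3 rel.py 657 -156 240 43.4
```

```text
now [ 658.3 -153.7  297.4] yaw 43.6 F [-1.   0.5  0.3] w 93.9 t 2.85
delta [ 0.0574 -0.0023  0.0012] rot [ 0.004 -0.006  0.004]
now [ 657.7 -150.8  300. ] yaw 43.7 F [-0.4  0.8  0.2] w 94.0 t 2.95
delta [ 0.06   -0.004   0.0036] rot [ 0.006 -0.006  0.002]
```

View pics/w3.png

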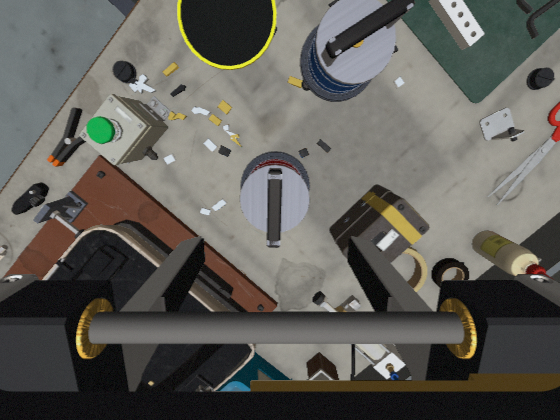

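View pics/s3.png

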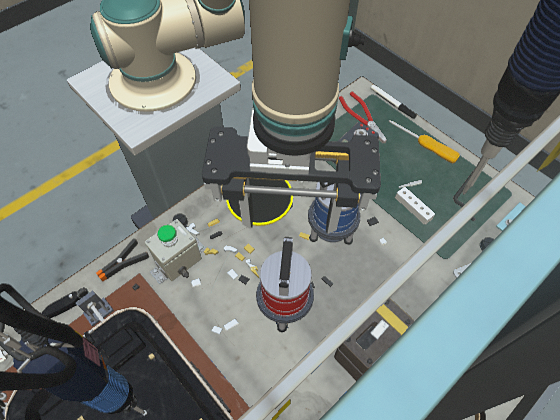

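```bash
python3 - <<'E'
from h import *
import cv2
im=cv2.imread('pics/w3.png');B=cv2.resize(im[145:270,220:330],None,fx=4.8,fy=4.8,interpolation=cv2.INTER_CUBIC)
print(proj('wrist',[[636.2,-134,196],[678,-178.1,196],[657,-156,196]]))
cv2.imwrite('pics/zw.png',B)
E
python3 rel.py 657 -156 240 43.4
```

```text
[[273.06366046 181.8415592 ]
 [272.90406808 240.21672921]
 [272.94407446 211.69136294]]
now [ 657.7 -150.8  300. ] yaw 43.7 F [-0.4  0.8  0.2] w 94.0 t 2.95
delta [ 0.06   -0.004   0.0036] rot [ 0.006 -0.006  0.002]
```

View pics/zw.png

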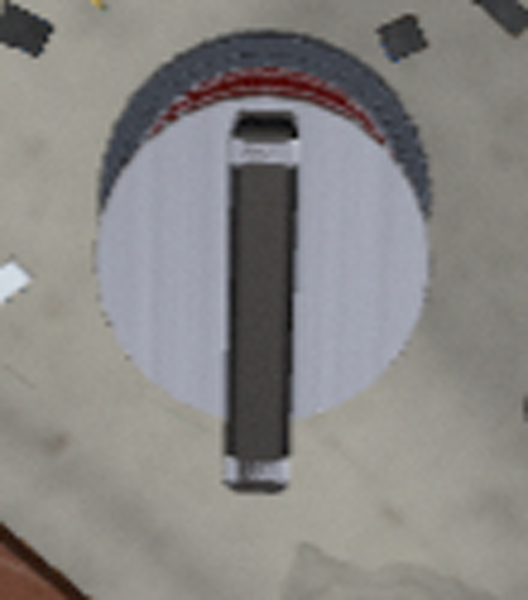

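Request:
drive_tool(fingers=[1,1,1,1,1], delta_pos=[[0.03,-0.002,0.002],[0.055,-0.003,0.003],[0.055,-0.003,0.003],[0.055,-0.003,0.003],[0.055,-0.003,0.003]], rotation=[[0,0,0],[0,0,0],[0,0,0],[0,0,0],[0,0,0]])

```text
t: 3.45
eef_pos: [658.8, -154.3, 250.8]
tool_rot: [0.277, 0.649, -0.277, 0.652]
contact_force: [-0.7, -0.4, 0.2]
gripper_width: 94.1
```

```bash
for i in 1 2 3; do python3 - <<'E'
from plant import eyes,sensors
print(sensors.read_state()['eef_pos']);im=eyes.camera('wrist')
import cv2;cv2.imwrite('pics/w4.png',im[:,:,::-1])
E
done; python3 rel.py 657.7 -155.3 171 43.4;  python3 -c "
from h import *
print(proj('wrist',[[636.2,-134,196],[678,-178.1,196],[657,-156,196]]))"
```

```text
[ 658.80671176 -154.32454988  250.82519695]
[ 658.88972551 -154.68021376  250.8345172 ]
[ 658.83430076 -154.95823562  250.59067111]
now [ 658.7 -155.2  250.2] yaw 43.8 F [0.3 0.6 0.8] w 93.5 t 3.6
delta [ 0.0792 -0.001  -0.0008] rot [ 0.007  0.002 -0.002]
[[275.07693462 186.71542297]
 [274.68357362 255.96740618]
 [274.82897563 222.34225933]]
```

View pics/w4.png

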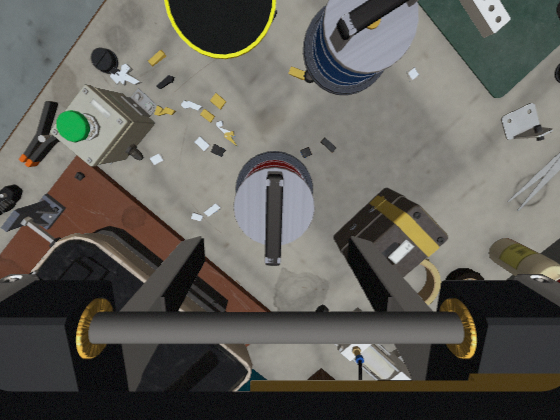

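Request:
drive_tool(fingers=[1,1,1,1,1], delta_pos=[[0.02,-0.001,0],[0.04,-0.001,0],[0.06,-0.001,0],[0.079,-0.001,0],[0.079,-0.001,0]], rotation=[[0,0,0],[0,0,0],[0,0,0],[0,0,0],[0,0,0]])

```text
t: 4.1
eef_pos: [655.9, -155.6, 167.2]
tool_rot: [0.278, 0.652, -0.278, 0.649]
contact_force: [-0.4, -0.4, -0.7]
gripper_width: 94.1
```

Request:
drive_tool(fingers=[0.4,0.4,0.3,0.3,0.3], delta_pos=[[0,0,0],[0,0,0],[0,0,0],[0,0,0],[0,0,0]], rotation=[[0,0,0],[0,0,0],[0,0,0],[0,0,0],[0,0,0]], force=25)

```text
t: 4.6
eef_pos: [657.6, -156.2, 170.0]
tool_rot: [0.278, 0.65, -0.277, 0.651]
contact_force: [-0.1, 0.7, -0.5]
gripper_width: 57.6
```

```bash
python3 rel.py 657.7 -155.3 171 43.4;python3 - <<'E'
from plant import eyes,sensors
import cv2
cv2.imwrite('pics/s5.png',eyes.camera('scene')[:,:,::-1]);cv2.imwrite('pics/w5.png',eyes.camera('wrist')[:,:,::-1])
E
```

```text
now [ 657.6 -156.2  170. ] yaw 43.8 F [-0.1  0.7 -0.5] w 57.6 t 4.6
delta [-0.001   0.0007 -0.0006] rot [ 0.007  0.001 -0.001]
```

View pics/s5.png

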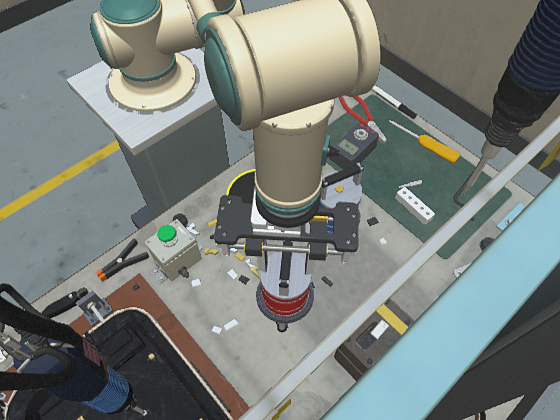

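View pics/w5.png

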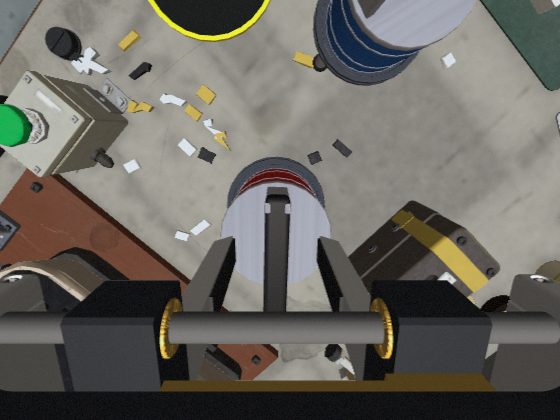

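The bar sits midway between the fingers, at column 277 with the fingers near 225 and 330. I'm closing on it.

Request:
drive_tool(fingers=[0,0,0,0,0], delta_pos=[[0,0,0],[0,0,0],[0,0,0],[0,0,0],[0,0,0]], rotation=[[0,0,0],[0,0,0],[0,0,0],[0,0,0],[0,0,0]], force=40)

```text
t: 5.2
eef_pos: [657.3, -156.1, 169.4]
tool_rot: [0.278, 0.65, -0.278, 0.65]
contact_force: [-0.8, 0.1, -0.6]
gripper_width: 13.6
```

Request:
drive_tool(fingers=[0,0,0,0,0], delta_pos=[[0,0,0],[0,0,0],[0,0,0],[0,0,0],[0,0,0]], rotation=[[0,0,0],[0,0,0],[0,0,0],[0,0,0],[0,0,0]], force=40)

```text
t: 5.7
eef_pos: [657.3, -156.1, 169.4]
tool_rot: [0.278, 0.65, -0.278, 0.65]
contact_force: [-1.1, -0.0, -1.3]
gripper_width: 13.9
```

Gripped at 13.9 mm, which matches the 14 mm bar. Next is a slow lift straight up.

Request:
drive_tool(fingers=[0,0,0,0,0], delta_pos=[[-0.005,0,0],[-0.012,0,0],[-0.02,0,0],[-0.03,0,0],[-0.04,0,0]], rotation=[[0,0,0],[0,0,0],[0,0,0],[0,0,0],[0,0,0]])

```text
t: 6.2
eef_pos: [657.5, -156.2, 210.4]
tool_rot: [0.278, 0.65, -0.278, 0.65]
contact_force: [0.7, -0.4, -5.2]
gripper_width: 13.8
```

Request:
drive_tool(fingers=[0,0,0,0,0], delta_pos=[[-0.01,0,0],[-0.02,0,0],[-0.03,0,0],[-0.035,0,0],[-0.035,0,0]], rotation=[[0,0,0],[0,0,0],[0,0,0],[0,0,0],[0,0,0]])

```text
t: 6.7
eef_pos: [657.9, -156.3, 245.7]
tool_rot: [0.278, 0.65, -0.277, 0.651]
contact_force: [-0.4, 0.1, -4.0]
gripper_width: 13.7
```

```bash
python3 - <<'E'
from plant import eyes,sensors
import cv2
cv2.imwrite('pics/s6.png',eyes.camera('scene')[:,:,::-1]);cv2.imwrite('pics/w6.png',eyes.camera('wrist')[:,:,::-1])
E
python3 rel.py 443 -32 245 43.4
```

```text
now [ 657.2 -156.1  244.2] yaw 43.8 F [ 0.1 -0.2 -3.8] w 13.5 t 6.8
delta [-0.0007 -0.0688 -0.2378] rot [ 0.007 -0.001  0.   ]
```

View pics/s6.png

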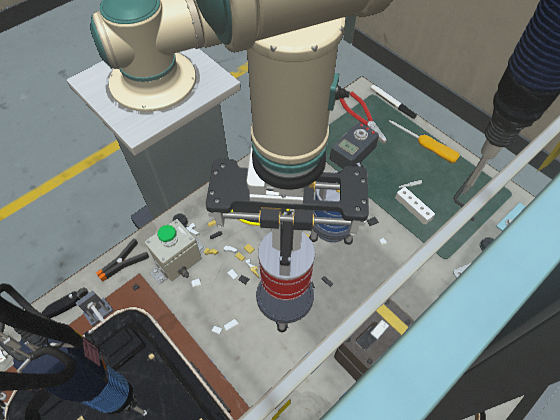

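View pics/w6.png

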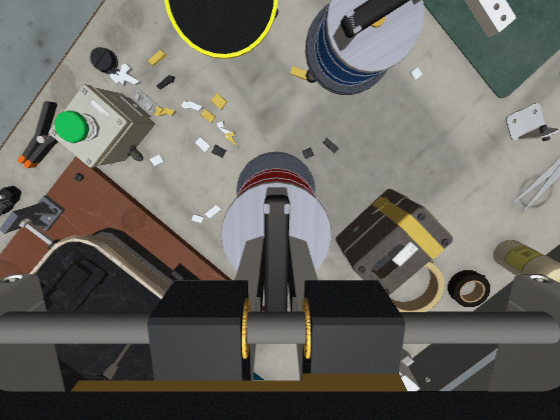

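Request:
drive_tool(fingers=[0,0,0,0,0], delta_pos=[[0,-0.002,-0.006],[0,-0.005,-0.018],[0,-0.011,-0.038],[0,-0.018,-0.062],[0,-0.025,-0.087]], rotation=[[0,0,0],[0,0,0],[0,0,0],[0,0,0],[0,0,0]])

```text
t: 7.3
eef_pos: [577.1, -109.6, 244.0]
tool_rot: [0.278, 0.651, -0.278, 0.65]
contact_force: [-0.6, -0.0, -3.9]
gripper_width: 13.6
```

Request:
drive_tool(fingers=[0,0,0,0,0], delta_pos=[[0,-0.007,-0.026],[0,-0.015,-0.052],[0,-0.022,-0.076],[0,-0.028,-0.096],[0,-0.033,-0.113]], rotation=[[0,0,0],[0,0,0],[0,0,0],[0,0,0],[0,0,0]])

```text
t: 7.8
eef_pos: [474.4, -50.5, 244.4]
tool_rot: [0.278, 0.651, -0.277, 0.65]
contact_force: [-0.4, 0.2, -4.9]
gripper_width: 13.3
```

Request:
drive_tool(fingers=[0,0,0,0,0], delta_pos=[[0,-0.004,-0.014],[0,-0.007,-0.025],[0,-0.009,-0.033],[0,-0.01,-0.037],[0,-0.01,-0.037]], rotation=[[0,0,0],[0,0,0],[0,0,0],[0,0,0],[0,0,0]])

```text
t: 8.3
eef_pos: [444.2, -31.9, 244.5]
tool_rot: [0.278, 0.65, -0.277, 0.65]
contact_force: [0.7, -0.4, -4.6]
gripper_width: 13.8
```

Request:
drive_tool(fingers=[0,0,0,0,0], delta_pos=[[0.01,0,0],[0.025,0,0],[0.04,0,0],[0.05,0,0],[0.05,0,0]], rotation=[[0,0,0],[0,0,0],[0,0,0],[0,0,0],[0,0,0]])

```text
t: 8.8
eef_pos: [443.3, -32.0, 192.5]
tool_rot: [0.277, 0.652, -0.278, 0.649]
contact_force: [-0.3, -0.3, -4.7]
gripper_width: 13.5
```

```bash
python3 - <<'E'
from plant import eyes,sensors
import cv2
cv2.imwrite('pics/s7.png',eyes.camera('scene')[:,:,::-1]);cv2.imwrite('pics/w7.png',eyes.camera('wrist')[:,:,::-1]);cv2.imwrite('pics/t7.png',eyes.camera('top')[:,:,::-1])
E
python3 rel.py 443 -32 115 43.4
```

```text
now [445.  -32.3 194.8] yaw 43.8 F [ 0.4  0.5 -4.5] w 13.5 t 8.95
delta [ 0.0798 -0.0013 -0.0016] rot [ 0.006  0.001 -0.001]
```

View pics/s7.png

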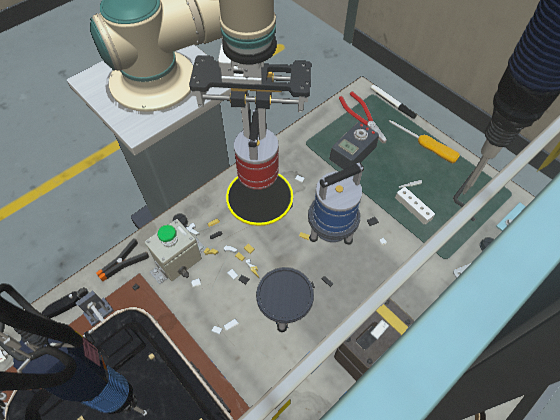

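View pics/w7.png

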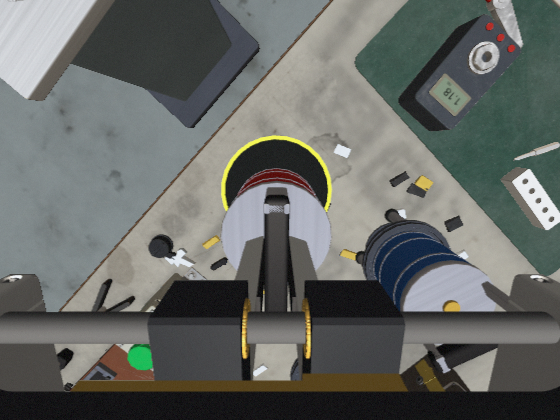

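View pics/t7.png

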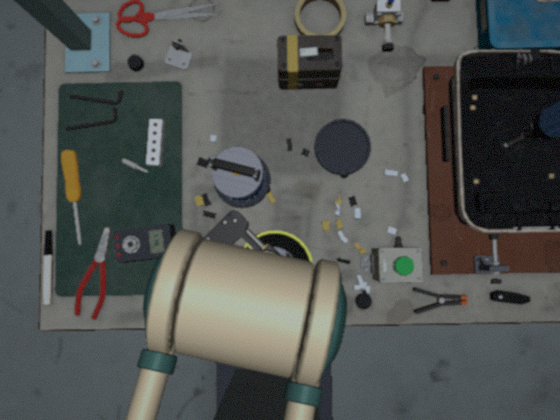

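Request:
drive_tool(fingers=[0,0,0,0,0], delta_pos=[[0.015,0,0],[0.035,0,0],[0.055,-0.001,-0.001],[0.068,-0.001,-0.001],[0.07,-0.001,-0.001]], rotation=[[0,0,0],[0,0,0],[0,0,0],[0,0,0],[0,0,0]])

```text
t: 9.45
eef_pos: [442.3, -31.9, 123.8]
tool_rot: [0.277, 0.651, -0.278, 0.65]
contact_force: [-0.1, 0.4, -5.0]
gripper_width: 13.8
```

Request:
drive_tool(fingers=[0,0,0,0,0], delta_pos=[[0.001,0,0],[0.003,0,0],[0.005,0,0],[0.006,0,0],[0.006,0,0]], rotation=[[0,0,0],[0,0,0],[0,0,0],[0,0,0],[0,0,0]])

```text
t: 9.95
eef_pos: [442.9, -32.0, 118.6]
tool_rot: [0.278, 0.65, -0.278, 0.65]
contact_force: [-0.0, -0.1, -5.4]
gripper_width: 13.7
```

```bash
python3 rel.py 443 -32 114.5 43.4
```

```text
now [442.9 -32.  118.6] yaw 43.8 F [-0.  -0.1 -5.4] w 13.7 t 9.95
delta [0.0041 0.0001 0.    ] rot [ 0.007  0.    -0.   ]
```

Request:
drive_tool(fingers=[0,0,0,0,0], delta_pos=[[0.001,0,0],[0.002,0,0],[0.003,0,0],[0.003,0,0],[0.003,0,0]], rotation=[[0,0,0],[0,0,0],[0,0,0],[0,0,0],[0,0,0]])

```text
t: 10.45
eef_pos: [442.9, -32.0, 115.4]
tool_rot: [0.278, 0.65, -0.278, 0.65]
contact_force: [0.3, 0.2, -4.5]
gripper_width: 13.9
```

Request:
drive_tool(fingers=[0,0,0,0,0], delta_pos=[[0.0005,0,0],[0.001,0,0],[0.001,0,0],[0.001,0,0],[0.001,0,0]], rotation=[[0,0,0],[0,0,0],[0,0,0],[0,0,0],[0,0,0]])

```text
t: 10.95
eef_pos: [442.9, -32.0, 114.4]
tool_rot: [0.278, 0.65, -0.278, 0.65]
contact_force: [-0.2, -0.3, -5.8]
gripper_width: 13.5
```

Request:
drive_tool(fingers=[0,0,0,0,0], delta_pos=[[0.0005,0,0],[0.001,0,0],[0.001,0,0],[0.001,0,0],[0.001,0,0]], rotation=[[0,0,0],[0,0,0],[0,0,0],[0,0,0],[0,0,0]])

```text
t: 11.45
eef_pos: [443.1, -32.1, 114.3]
tool_rot: [0.278, 0.65, -0.277, 0.651]
contact_force: [-3.2, 1.8, 6.2]
gripper_width: 13.9
```

Contact: the vertical force went from −5.8 to +6.2 N. I'm releasing now.

Request:
drive_tool(fingers=[0.17,0.2,0.3,0.45,0.6], delta_pos=[[0,0,0],[0,0,0],[0,0,0],[0,0,0],[0,0,0]], rotation=[[0,0,0],[0,0,0],[0,0,0],[0,0,0],[0,0,0]])

```text
t: 11.95
eef_pos: [443.0, -32.0, 113.4]
tool_rot: [0.278, 0.65, -0.278, 0.65]
contact_force: [-0.2, 0.6, -0.4]
gripper_width: 39.3
```

Request:
drive_tool(fingers=[0.7,0.7,0.7,0.7,0.7], delta_pos=[[0,0,0],[0,0,0],[0,0,0],[0,0,0],[0,0,0]], rotation=[[0,0,0],[0,0,0],[0,0,0],[0,0,0],[0,0,0]])

```text
t: 12.45
eef_pos: [442.9, -32.0, 113.5]
tool_rot: [0.278, 0.65, -0.278, 0.65]
contact_force: [0.0, 1.2, -0.2]
gripper_width: 65.9
```

```bash
python3 - <<'E'
from plant import eyes,sensors
import cv2
cv2.imwrite('pics/w8.png',eyes.camera('wrist')[:,:,::-1])
E
python3 rel.py 443 -32 250 43.4
```

```text
now [442.9 -32.  113.4] yaw 43.8 F [-0.  -0.   0.5] w 65.8 t 12.5
delta [-1.366e-01  1.000e-04  1.000e-04] rot [ 0.007 -0.    -0.   ]
```

View pics/w8.png

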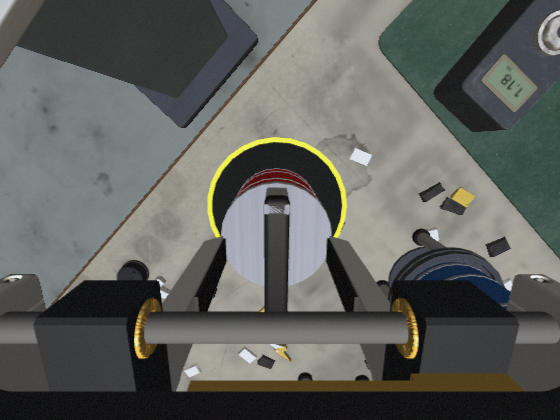

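Request:
drive_tool(fingers=[0.7,0.7,0.7,0.7,0.7], delta_pos=[[-0.01,0,0],[-0.03,0,0],[-0.06,0,0],[-0.09,0,0],[-0.12,0,0]], rotation=[[0,0,0],[0,0,0],[0,0,0],[0,0,0],[0,0,0]])

```text
t: 13.0
eef_pos: [442.8, -32.0, 235.4]
tool_rot: [0.278, 0.65, -0.278, 0.651]
contact_force: [-0.8, -0.9, -0.8]
gripper_width: 65.9
```

Request:
drive_tool(fingers=[0.7,0.7,0.7,0.7,0.7], delta_pos=[[-0.04,0,0],[-0.08,0,0],[-0.12,0,0],[-0.14,0,0],[-0.14,0,0]], rotation=[[0,0,0],[0,0,0],[0,0,0],[0,0,0],[0,0,0]])

```text
t: 13.5
eef_pos: [444.2, -32.3, 377.2]
tool_rot: [0.278, 0.648, -0.277, 0.653]
contact_force: [0.4, -0.5, 0.3]
gripper_width: 65.8
```

Run:
```python
from h import *
from plant import eyes,sensors
K=None
w=eyes.camera('wrist')[:,:,::-1].copy();canister((443,-32),5,np.radians(43.4),'wrist',w,(0,255,0))
s=eyes.camera('scene')[:,:,::-1].copy();canister((443,-32),5,np.radians(43.4),'scene',s,(0,255,0))
cv2.imwrite('pics/w9.png',w);cv2.imwrite('pics/s9.png',s);print(sensors.read_state()['contact_force'])
a=cv2.imread('pics/s3.png');d=cv2.absdiff(a,s)[150:245,305:365].max(2);print('blue diff px',(d>60).sum())
```

```text
[-0.63843039 -0.4445813  -0.41728378]
blue diff px 1499
```

View pics/w9.png

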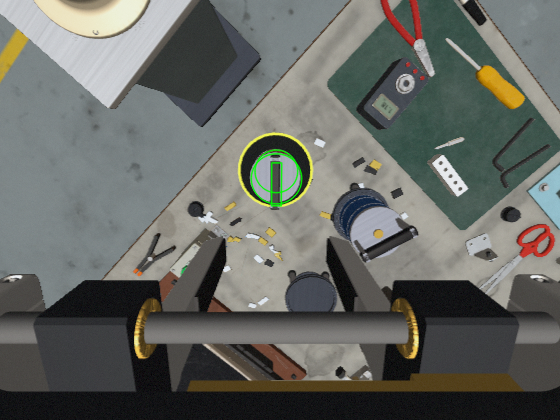

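View pics/s9.png

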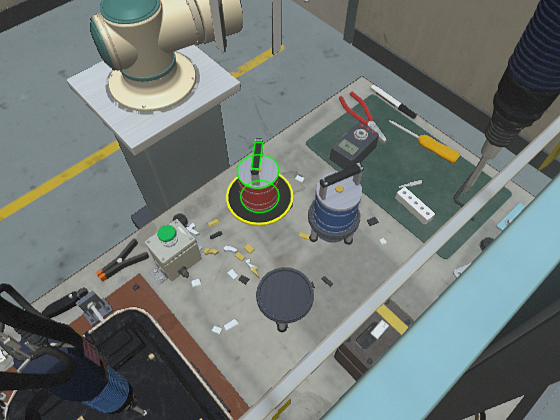

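The model overlay fits the red canister, upright and centred on the mat at about (260,195). My blue comparison was invalid because the gripper hid blue in that reference picture, so I'll redo it against the first one.

Run:
```python
import cv2
from plant import arm
a=cv2.imread('pics/scene0.png');s=cv2.imread('pics/s9.png')
d=cv2.absdiff(a,s)[155:245,306:365].max(2);n=(d>40).sum();print('blue diff px',n,d.max())
if n<60: print(arm.job_done())
```

```text
blue diff px 0 11
the job is handed in; nothing more can be done
None
```

I gripped the red canister by its handle bar, lifted it straight up out of its stand, carried it upright and set it down on the mat. I then opened the gripper, backed straight up to about 377 mm and handed the job in at about 13.6 s; no verdict was reported.

**What the last checks showed:**
- **Position:** the canister model drawn at (443, −32) mm, the measured mat centre, matches the scene and wrist pictures. The canister stands upright and centred there.
- **Set-down:** contact came at about 6 N. After release the wrist force read about zero, within sensor noise.
- **Blue canister:** its area in the scene picture is the same as at the start, with no pixels changed.

**What disagreed:**
- **Blue check:** my first comparison gave a false difference because the gripper hid the blue canister in the reference picture. I redid it against the first picture.
- **Mat position:** my first fit of the mat in the top view failed, so its centre comes from the scene fit plus a corrected two-view measurement; the two agree to about 1 mm.
- **Heights:** the bar top measured 198 mm against 196 mm expected. The mat's surface came out at 2 mm against 5 mm.

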